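Shut off the misting timer and set the moss pots to drain

ROBOT

A 7-joint arm with a two-finger parallel gripper is mounted at the origin on the work surface. World frame = base frame: x ahead of the robot, y to its left, z up, the work surface at z = 0. Lengths are in m, angles in rad, forces in N, time in s.
With the tool pointing down it reaches from about 0.4 to 0.85 m from the base axis. Payload 10.4 kg.
Tool frame: the origin (TCP) lies at the very end of the fingers, on their centre line; the grasp point (between the pads) lies 19 mm behind it; z points along the fingers, y is the line along which they close (so a half turn about z gives the same grasp; the last joint's range is limited). The gripper opens to 87 mm and grips with 3 to 60 N. Pads are 19 mm wide; open, the fingers measure 117 mm over their backs; the gripper's body (75 mm by 190 mm) begins 51 mm behind the grasp point.
Start: joints at [1.255, 0.332, -0.065, 1.46, 0.022, 1.35, -0.088], TCP at [0.18, -0.598, 0.223] pointing down, gripper open.
Joint ranges: [-2.6, 2.6], [-0.5, 2.12], [-1.47, 1.34], [0.16, 2.42], [-1.27, 4.41], [0.06, 2.06], [-2.6, 2.6]. Speed limits (rad/s): [2.22, 2.22, 2.79, 2.79, 3.14, 3.14, 3.14].

INTERFACE

Orientations are given as a unit quaternion [x, y, z, w].
In Python, from bench import read_state, cams, workorder gives the robot as it stands.
- The arm moves only by the shell command python3 -m crank 'ROWS' [FORCE]. ROWS is text: rows parted by semicolons, each of 5 numbers parted by spaces: the shift along the tool's x, y, z scaled (see below), then the turn about the tool's z scaled (see below), then the opening, from -1 (shut) to 1 (fully open). In form: dx dy dz yaw jaw; .... A call has 1 to 10 rows; each row shifts and turns the commanded pose from where the row before left it, along the tool's axes as they then stand; what a row does not reach is not made up. The controller multiplies each number of a shift by 200 mm and each number of a turn by 90 degrees. A row lasts 1/10 s, in which the tool goes at most 50 mm and 8.59 degrees, less where a joint would pass 70% of its speed; a pose out of reach is approached as far as the arm can. A call with a number of a shift or a turn outside -1 to 1 is refused whole. A call with a gripper value outside its range is refused whole. The fingers move at their own pace and stop on an object; FORCE is the grip in N (left out, the last holds). Time passes only in rows, so rows that do not move let the fingers close. It gives the time, the measured TCP pose, the force, the opening and the grip force at its end, in the units of the state.
- read_state(): the state, without advancing time (a new reading comes with each control period).
- cams.camera(name): name is "side" or "top"; returns a dict with "img" (400x640x3 uint8, blue, green, red), "K" (3x3 intrinsics, pixels), "dist" ([k1, k2, p1, p2, k3] as OpenCV has them; the pictures are not rectified), "xyz" and "attitude" of the camera in the world. Camera axes: x right, y down, z forward; pixel columns grow to the right and rows downward; lengths in m; the calibration is good to about 2 mm. A picture is of the moment at which its call begins. There is no depth.
- workorder.close_job(): hands the job in; it is judged then, once.
The state is a dict: "time": time; "joint_positions": joint angles; "joint_vel": joint speeds; "joint_torque": joint torques, N m; "ee_pos": TCP position; "eef_rot": TCP orientation; "ft_force": force on the tool from outside, world axes, zero at the start; "torque": the same for the moment, N m; "width": finger opening in m; "grip_force": force on a finger pad.
Only numpy, scipy, OpenCV 4.12 (cv2) and the standard library are available. Lean on these libraries where they do the work, as an engineer would, in place of code of your own. Each camera call takes 0.05 s, during which the arm holds its last target. There are 200 camera calls.

TASK

Shut off the misting for the evening: swing the timer's hasp off its catch and right back, turn the knob until its red pointer reads zero, then swing the hasp back down over its catch to lock it. Stand every moss pot that is out on the bench upright on the narrow raised drain plank, well centred across its width so that no foot hangs over an edge, and leave everything else where it is.

Things in the scene. Friction and masses are not known exactly. Their poses are not given: they have to be found in the camera images.
- timer: Fixed green misting-timer box, 140 x 124 x 68 mm high; origin on the bench under its centre, x towards the zero mark, y from hasp hinge to catch. Place and yaw (to 0.25 rad) vary. On top: white dial 84 mm across, face 70 mm up, black knob with red pointer at its centre, steel posts (22 mm in x, 10 mm in y, tops 108 mm up) at y = -50 mm (hinge) and +50 mm (catch)
- knob (a joint): Knob angle, rad: 0 when the red pointer is at the zero mark, growing anticlockwise from above; travel -0.5 to 2.9, starts at 0.9 to 2.5, stays where left (friction 0.04 N m). Grip: a bar 46 mm long (along the pointer), 14 mm wide, its top 102 mm above the bench; below it a round skirt 54 mm across, up to 78 mm above the bench
- knob_grip (a point): Point on the knob's vertical axis 92 mm above the bench, the height to grip the bar; its x axis points along the red pointer
- pointer_tip (a point): Tip of the red pointer, 38 mm from the knob's axis
- zero_mark (a point): Zero of the dial: the bold black tick with a yellow stripe outside it, 37.5 mm from the knob's axis along the timer's +x (side away from the robot); the other ticks, 30 degrees apart, are thin
- hasp_tab (a point): Centre of the hasp's red tab, 122 mm from the hinge line, where to pinch it across its 20 mm width (5 mm thick, the red part is 34 mm long); it moves with the hasp. Closed, it is 112 mm above the bench and 10 mm outside the box's side
- hasp_hinge (a point): Middle of the hasp's hinge line, 112 mm above the bench; the line runs along the timer's x
- hasp_catch (a point): Brass staple on the catch post, over which the closed hasp lies
- plank: Fixed narrow drain plank on two feet: 64 mm wide (its x), 400 mm long (its y), top 32 mm above the bench; origin on the bench under its centre; place varies, yaw up to 0.1 rad
- pot0: Squat round moss pot, blue glaze, domed green moss on top; loose, on the bench at the start. 60 mm across at its widest (14 mm up), 56 mm at the rim (30 mm up), flat foot 40 mm across, moss top 45 mm up, 0.15-0.3 kg, heavy base: it rights itself when tipped. Origin: centre of the foot's underside, z up the pot's axis. 3 or all 4 of the pots are present; an absent one reads None
- pot1: Squat round moss pot, terracotta glaze, domed green moss on top; loose, on the bench at the start. 60 mm across at its widest (14 mm up), 56 mm at the rim (30 mm up), flat foot 40 mm across, moss top 45 mm up, 0.15-0.3 kg, heavy base: it rights itself when tipped. Origin: centre of the foot's underside, z up the pot's axis. 3 or all 4 of the pots are present; an absent one reads None
- pot2: Squat round moss pot, white glaze, domed green moss on top; loose, on the bench at the start. 60 mm across at its widest (14 mm up), 56 mm at the rim (30 mm up), flat foot 40 mm across, moss top 45 mm up, 0.15-0.3 kg, heavy base: it rights itself when tipped. Origin: centre of the foot's underside, z up the pot's axis. 3 or all 4 of the pots are present; an absent one reads None
- pot3: Squat round moss pot, dark grey glaze, domed green moss on top; loose, on the bench at the start. 60 mm across at its widest (14 mm up), 56 mm at the rim (30 mm up), flat foot 40 mm across, moss top 45 mm up, 0.15-0.3 kg, heavy base: it rights itself when tipped. Origin: centre of the foot's underside, z up the pot's axis. 3 or all 4 of the pots are present; an absent one reads None
- shears: Bystander: dark steel pruning shears, about 150 mm long, lying flat
- sprayer: Bystander: white bottle with red cap, 68 mm across, 160 mm tall
- tonic: Bystander: amber glass bottle, 52 mm across, 110 mm tall
- brush: Bystander: bench brush lying flat
- stone: Bystander: grey viewing stone, 52 mm across, 32 mm tall, near the plank and the timer
- scoop_cup: Bystander: blue ceramic cup, 72 mm across, 60 mm tall
- tag_tray: Bystander: yellow tray 100 x 140 x 30 mm
- strap (a joint): Hasp angle, rad. A flat steel strap 20 mm wide, 5 mm thick, with a red tab at its free end. 0 = closed (level across above the knob, on the catch post; underside 7.5 mm above the knob); grows as the tab is lifted over the top about the hinge line; 2.9 = folded fully back beyond the hinge side. Starts closed, stays where left (friction 0.06 N m)
There are look-alikes about, which are no part of the job. Leave any purple or yellow look-alike of the pot0 alone.

How it is judged:
On the way, in this order (a step that is already met when the one before it is completed fails the run):
1. the hasp is swung off its catch and right back (joint strap above 2.0) (value of joint strap above 2 rad), for 0.2 s.
2. with the hasp still back, the knob's pointer is at zero (within 0.1 rad) (value of joint knob between -0.1 and 0.1 rad and value of joint strap above 1.7 rad), for 0.3 s.
3. the hasp lies over its catch again (below 0.1 rad), the pointer still at zero (value of joint knob between -0.1 and 0.1 rad and value of joint strap below 0.1 rad), for 0.2 s.
At the end, for the whole second after the job is handed in: Pointer within 0.1 rad of zero, hasp closed to within 0.1 rad, and every pot present stands at rest on the plank's top (within 5 mm), its centre within 13 mm of the plank's centre line and 18 mm or more from its ends, tilted less than 0.12 rad (all of step 3 and x of pot0 in the frame of plank between -0.013 and 0.013 m and y of pot0 in the frame of plank between -0.182 and 0.182 m and z of pot0 in the frame of plank between 0.027 and 0.037 m and angle between each of pot0, pot1, pot2, pot3's own z axis and vertical below 0.12 rad and linear speed of each of pot0, pot1, pot2, pot3 below 0.02 m/s and x of pot1 in the frame of plank between -0.013 and 0.013 m and y of pot1 in the frame of plank between -0.182 and 0.182 m and z of pot1 in the frame of plank between 0.027 and 0.037 m and x of pot2 in the frame of plank between -0.013 and 0.013 m and y of pot2 in the frame of plank between -0.182 and 0.182 m and z of pot2 in the frame of plank between 0.027 and 0.037 m and x of pot3 in the frame of plank between -0.013 and 0.013 m and y of pot3 in the frame of plank between -0.182 and 0.182 m and z of pot3 in the frame of plank between 0.027 and 0.037 m); the robot touches nothing.
It fails at once if a bystander (shears, bottles, brush, stone, cup or tray) is pushed more than 40 mm from its place (distance of any of shears, sprayer, tonic, brush, stone, scoop_cup, tag_tray from where it was at the start of the episode above 0.04 m).
Of pot0, pot1, pot2, pot3 only 3 to 4 are there at a start; the rules pass over those that are not, and their reading is None.
At some moment in a run one of pot0, pot1, pot2, pot3 may be knocked a few centimetres aside while the robot is not near it.
Once in a run the grip may slacken for a moment while it holds something.
It also fails if it takes over 210 s, if anything falls off the work surface, if the arm or the gripper's body presses on something with over 40 N, if the wrist force passes 120 N, or if a joint passes its speed limit or range.

## Working session

There is one attempt and no reset: what is moved stays moved. The work goes in short steps, Python scripts to look and compute and a shell command to move; the robot and the scene stay as the last step left them, time stands still between calls to the robot, and variables do not carry over. Pictures are saved under pics/ and viewed, at most 14 in all, crops included, and the job is handed in when it is done.

```bash
ls; mkdir -p pics
python3 - <<'E'
from bench import read_state,cams
import cv2,numpy as np
s=read_state();print(s)
for n in("top","side"):
    c=cams.camera(n);cv2.imwrite(f"pics/{n}0.png",c["img"]);print(n,c["K"],c["dist"],c["xyz"],c["attitude"])
E
```

```text
pics
{'time': 0.0, 'joint_positions': array([ 1.25539804,  0.33286722, -0.06471427,  1.46093233,  0.02162184,
        1.34991491, -0.08850449]), 'joint_vel': array([-0.00135343,  0.00121772, -0.00037236,  0.00057842,  0.00019972,
       -0.00224   ,  0.00113944]), 'joint_torque': array([ 6.05611058e-04, -6.23240948e+01,  2.50679394e-02, -3.89901352e+01,
       -6.13962254e-02,  3.95716913e-02,  1.60578220e-04]), 'ee_pos': array([ 0.18027812, -0.59802899,  0.22176119]), 'eef_rot': array([ 9.89299997e-01,  1.45893827e-01, -1.45005823e-04, -6.97789837e-04]), 'ft_force': array([0.04882381, 0.97213981, 0.58551951]), 'torque': array([-0.01151306, -0.04088429,  0.00467501]), 'grip_force': 0.0, 'width': 0.08722993499370586}
top [[472.74988875   0.         318.02917959]
 [  0.         472.74988875 202.19261246]
 [  0.           0.           1.        ]] [0.01249429 0.         0.         0.         0.        ] [0.38522528 0.02236062 1.37637056] [ 0.71185456 -0.70001546  0.04391763 -0.03623103]
side [[370.69162499   0.         319.69581466]
 [  0.         370.69162499 200.40373331]
 [  0.           0.           1.        ]] [-0.01696844  0.          0.          0.          0.        ] [0.40996876 0.74932928 0.92518134] [-0.10041     0.92407465 -0.36750128  0.03076826]
```

View pics/top0.png

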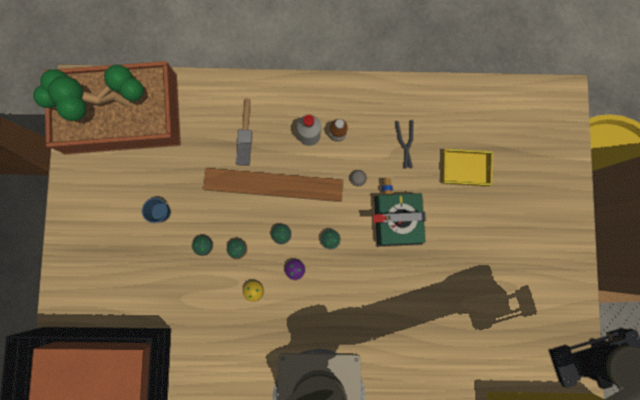

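View pics/side0.png

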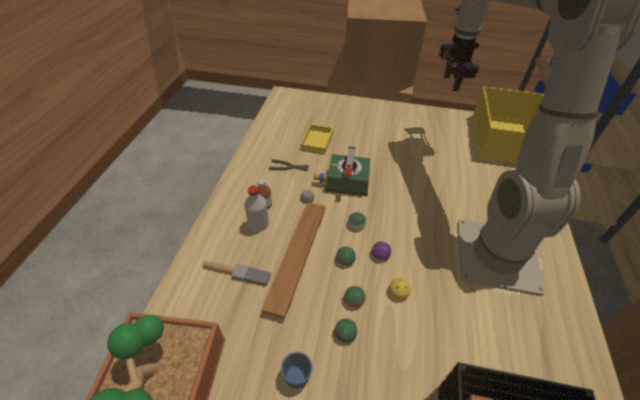

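The top view shows four green-moss pots at (202,245), (236,248), (281,233) and (330,238). There are purple (295,269) and yellow (253,290) look-alikes, which I'll leave alone. The plank runs (204,181)–(342,189) and the timer is at (400,218). I'll confirm with enlarged crops.

Run:
```python
import cv2
i=cv2.imread("pics/top0.png")
a=cv2.resize(i[158:308,180:350],None,fx=4.7,fy=4,interpolation=3);a=cv2.resize(i[160:300,180:360],None,fx=4.4,fy=4.2,interpolation=3)
a=cv2.resize(i[160:296,180:360],None,fx=4.4,fy=4.4,interpolation=3);cv2.imwrite("pics/c1.png",a[:600,:800])
b=cv2.resize(i[165:255,345:445],None,fx=6.5,fy=6.5,interpolation=3);cv2.imwrite("pics/c2.png",b)
```

```text
(no output)
```

View pics/c1.png

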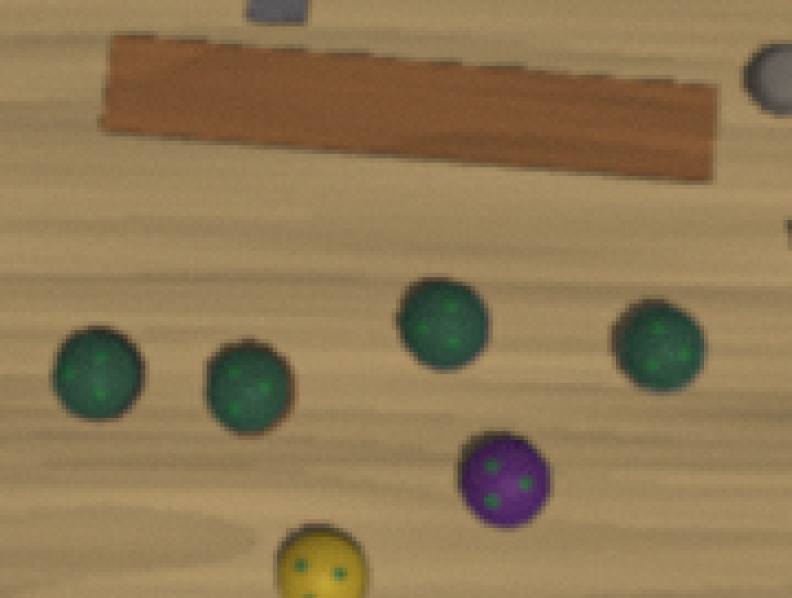

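View pics/c2.png

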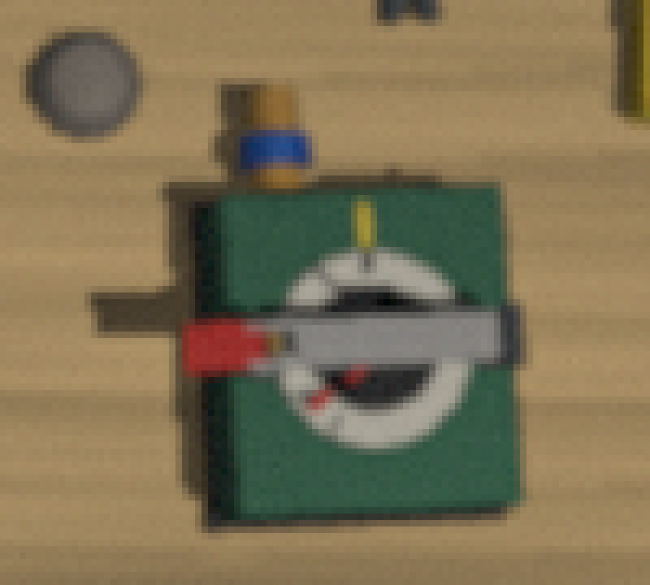

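The crops confirm the four green-topped pots, at crop pixels (99,374), (249,388), (444,324) and (660,346). The purple and yellow ones are decoys. The timer's hasp is closed with its tab at left. The red pointer is at lower left, around 2.2 rad.

```bash
cat > h.py <<'E'
import numpy as np,cv2
from scipy.spatial.transform import Rotation as R
from scipy.optimize import least_squares
from bench import read_state,cams
def snap(n="top",path=None):
    c=cams.camera(n)
    if path: cv2.imwrite(path,c["img"])
    return c
def ray(c,uv):
    p=cv2.undistortPoints(np.array(uv,float).reshape(-1,1,2),np.array(c["K"]),np.array(c["dist"])).reshape(-1,2)
    return (R.from_quat(c["attitude"]).as_matrix()@np.c_[p,np.ones(len(p))].T).T
def w(c,uv,z):
    d=ray(c,uv);o=np.array(c["xyz"]);return o+d*((z-o[2])/d[:,2])[:,None]
def proj(c,P):
    M=R.from_quat(c["attitude"]).as_matrix().T;P=np.array(P,float).reshape(-1,3)
    return cv2.projectPoints(P,cv2.Rodrigues(M)[0],-M@np.array(c["xyz"]),np.array(c["K"]),np.array(c["dist"]))[0].reshape(-1,2)
def crop(a,s,o): return (np.array(a,float)+.5)/s-.5+np.array(o)
def tcp():
    s=read_state();q=R.from_quat(s["eef_rot"]).as_matrix()
    return s,s["ee_pos"],q
def to(target,ydir=None):
    """rows needed: tool-frame shift (in /0.2) to target, and yaw (of 90deg) making tool y along ydir (mod pi)"""
    s,p,q=tcp();yaw=0
    if ydir is not None:
        y=q.T@np.array([*ydir,0.]);yaw=np.arctan2(-y[0],y[1]);yaw=(yaw+np.pi/2)%np.pi-np.pi/2
    e=np.array(target)-p
    print("t",round(s["time"],2),"p",p.round(4),"shift/.2",(q.T@e/.2).round(3),"yaw/90",round(yaw/(np.pi/2),3),"rows min",round(np.linalg.norm(e)/.05,1),round(abs(yaw)/np.radians(8.59),1),"q7",s["joint_positions"][6].round(2))
E
python3 - <<'E'
from h import *
c=snap()
pl=w(c,crop([(112,35),(717,85),(712,183),(100,130)],4.4,(180,160)),.032)
print("plank corners",pl.round(3)); C=pl.mean(0)
yd=(pl[0]+pl[3]-pl[1]-pl[2])[:2];yd/=np.linalg.norm(yd);print("plank C",C.round(4),"y",yd.round(4),"len",np.linalg.norm((pl[0]+pl[3]-pl[1]-pl[2])[:2])/2,"wid",np.linalg.norm((pl[0]+pl[1]-pl[2]-pl[3])[:2])/2)
print("pots",w(c,crop([(99,374),(249,388),(444,324),(660,346)],4.4,(180,160)),.03).round(4))
o=(345,165);T=crop([(212,197),(500,185),(520,502),(235,520),(365,225),(184,349),(378,348)],6.5,o)
def model(v):
    L=np.array([(70,62,68),(70,-62,68),(-70,-62,68),(-70,62,68),(52,0,68.5),(0,89,112),(0,0,70)])/1e3
    L[5,1]=.089
    Rz=R.from_euler("z",v[2]).as_matrix();return L@Rz.T+[v[0],v[1],0]
wt=np.array([1,1,1,1,.7,.7,.7])[:,None]
f=least_squares(lambda v:((proj(c,model(v))-T)*wt).ravel(),[.39,-.16,0]);v=f.x
print("timer",v.round(4),"resid",(proj(c,model(v))-T).round(2).tolist())
tp=w(c,crop([(315,402)],6.5,o),.072)[0];d=tp[:2]-v[:2];print("ptr",tp,np.linalg.norm(d),"knob",np.arctan2(d[1],d[0])-v[2])
Rz=R.from_euler("z",v[2]).as_matrix()
for n,l in dict(hinge=(0,-.05,.112),tab=(0,.072,.112)).items(): print(n,(Rz@l+[v[0],v[1],0]).round(4))
print("tool axes",tcp()[2].round(3))
E
```

```text
plank corners [[ 0.633  0.335  0.032]
 [ 0.607 -0.061  0.032]
 [ 0.542 -0.058  0.032]
 [ 0.57   0.34   0.032]]
plank C [0.5882 0.1393 0.032 ] y [0.0673 0.9977] len 0.3981781571215281 wid 0.0638251644453054
pots [[ 0.4123  0.3347  0.03  ]
 [ 0.4049  0.2383  0.03  ]
 [ 0.448   0.1141  0.03  ]
 [ 0.4361 -0.0256  0.03  ]]
timer [ 0.4934 -0.2231  0.0639] resid [[0.4, -0.51], [0.29, -0.7], [0.89, 0.68], [0.01, 0.03], [-0.56, 0.53], [-1.45, 0.28], [-1.2, 0.13]]
ptr [ 0.47010129 -0.19912902  0.072     ] 0.03340693824273262 knob 2.27672199044612
hinge [ 0.4965 -0.273   0.112 ]
tab [ 0.4888 -0.1513  0.112 ]
tool axes [[ 0.957  0.289 -0.   ]
 [ 0.289 -0.957  0.001]
 [-0.    -0.001 -1.   ]]
```

```bash
python3 - <<'E'
from h import *
to([.4888,-.1510,.20],(.998,.064))
E
python3 -m crank --help 2>&1 | tail -5
```

```text
t 0.15 p [ 0.1803 -0.5981  0.222 ] shift/.2 [ 2.122 -1.695  0.112] yaw/90 -0.854 rows min 10.9 9.0 q7 -0.09
validation failed for argument at $...
```

```bash
python3 -m crank '0.193 -0.154 0 0 1;0.193 -0.154 0 0 1;0.193 -0.154 0 0 1;0.193 -0.154 0 0 1;0.193 -0.154 0 0 1;0.193 -0.154 0 0 1;0.193 -0.154 0 0 1;0.193 -0.154 0 0 1;0.193 -0.154 0 0 1;0.193 -0.154 0 0 1' 20; python3 -m crank '0.193 -0.154 0 0 0.4;0 0 0 -0.09 0.4;0 0 0 -0.09 0.4;0 0 0 -0.09 0.4;0 0 0 -0.09 0.4;0 0 0 -0.09 0.4;0 0 0 -0.09 0.4;0 0 0 -0.09 0.4;0 0 0 -0.09 0.4;0 0 0 -0.09 0.4'; python3 -m crank '0 0 0 -0.044 0.4;0 0 0 0 0.4;0 0 0 0 0.4'
python3 - <<'E'
from h import *
to([.4888,-.1510,.093],(.998,.064));print(read_state())
snap("side","pics/s1.png")
E
```

```text
time: 1.15
ee_pos: [0.4618, -0.1903, 0.2226]
eef_rot: [0.989, 0.146, 0.0, 0.0]
ft_force: [1.1, -1.6, 0.3]
width: 0.0866
grip_force: 0.0
time: 2.15
ee_pos: [0.489, -0.1515, 0.2223]
eef_rot: [0.707, 0.707, -0.0, -0.0]
ft_force: [0.4, -0.2, 0.5]
width: 0.0612
grip_force: 0.0
time: 2.45
ee_pos: [0.4891, -0.1515, 0.2224]
eef_rot: [0.685, 0.728, -0.0, -0.0]
ft_force: [-0.5, 0.4, 0.0]
width: 0.0611
grip_force: 0.0
t 2.45 p [ 0.4891 -0.1515  0.2224] shift/.2 [ 0.002 -0.001  0.647] yaw/90 -0.002 rows min 2.6 0.0 q7 0.22
{'time': 2.45, 'joint_positions': array([ 0.75684404,  0.12544442, -0.58550946,  1.72960202,  0.07170298,
        1.30809102,  0.21737241]), 'joint_vel': array([-3.65086158e-03, -6.68989788e-05,  7.20272070e-04,  2.12947241e-04,
       -1.42885359e-03,  5.72588938e-04, -2.58042094e-03]), 'joint_torque': array([  0.06379721, -42.197721  ,  -2.4978704 , -38.48106623,
        -0.04516618,   0.05759262,   0.22880275]), 'ee_pos': array([ 0.48905186, -0.15148316,  0.22243329]), 'eef_rot': array([ 6.85188094e-01,  7.28366164e-01, -6.42322438e-05, -5.99491122e-05]), 'ft_force': array([-0.50300491,  0.43115644,  0.00373823]), 'torque': array([-0.02860346, -0.10691346, -0.01773183]), 'grip_force': 0.0, 'width': 0.06109286496459011}
```

```bash
python3 -m crank '0 0 0.2 0 0.4;0 0 0.2 0 0.4;0 0 0.16 0 0.4;0 0 0.075 0 0.4;0 0 0 0 -1;0 0 0 0 -1;0 0 0 0 -1;0 0 0 0 -1' 15
python3 - <<'E'
import numpy as np
t=np.linspace(0,2.85,20);r=.123
p=np.c_[r*np.cos(t),-r*np.sin(t)]/.2
print(np.diff(p,axis=0).round(3).tolist())
E
```

```text
time: 3.3
ee_pos: [0.4901, -0.1518, 0.097]
eef_rot: [0.684, 0.729, 0.0, 0.001]
ft_force: [-0.0, -0.2, 0.2]
width: 0.0371
grip_force: 0.0
[[-0.007, -0.092], [-0.021, -0.09], [-0.034, -0.086], [-0.046, -0.08], [-0.058, -0.072], [-0.068, -0.063], [-0.076, -0.052], [-0.083, -0.04], [-0.088, -0.027], [-0.091, -0.013], [-0.092, 0.0], [-0.091, 0.014], [-0.088, 0.028], [-0.083, 0.04], [-0.076, 0.052], [-0.067, 0.063], [-0.057, 0.072], [-0.046, 0.08], [-0.033, 0.086]]
```

```bash
python3 -m crank '0 0 0 0 -1;0 0 0 0 -1;0 0 0 0 -1;0 0 0 0 -1;0 0 0 0 -1;0 0 0 0 -1;0 0 0 0 -1'
python3 - <<'E'
from h import *
snap("side","pics/s1.png")
i=cv2.imread("pics/s1.png");cv2.imwrite("pics/s1c.png",cv2.resize(i[90:230,260:420],None,fx=4,fy=4,interpolation=3))
E
```

```text
time: 4.0
ee_pos: [0.4916, -0.1515, 0.0968]
eef_rot: [0.684, 0.729, 0.002, 0.002]
ft_force: [7.2, -0.4, -0.1]
width: 0.0196
grip_force: 15.0
```

View pics/s1c.png

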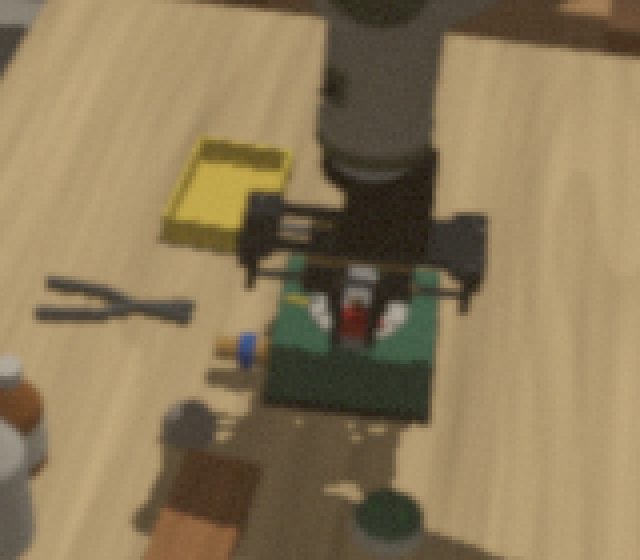

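The crop shows the red tab at (355,320) between the fingers, and the 19.6 mm width agrees. Starting the swing.

```bash
python3 -m crank '0 0.015 0 0 -1;-0.007 0 -0.092 0 -1;-0.021 0 -0.09 0 -1;-0.034 0 -0.086 0 -1;-0.046 0 -0.08 0 -1;-0.058 0 -0.072 0 -1;-0.068 0 -0.063 0 -1;-0.076 0 -0.052 0 -1;0 0 0 0 -1'
```

```text
time: 4.95
ee_pos: [0.4958, -0.2154, 0.2039]
eef_rot: [0.685, 0.728, -0.0, 0.0]
ft_force: [-4.6, 2.2, 5.0]
width: 0.0198
grip_force: 15.0
```

```bash
python3 -m crank '-0.083 0 -0.04 0 -1;-0.088 0 -0.027 0 -1;-0.091 0 -0.013 0 -1;-0.092 0 0 0 -1;-0.091 0 0.014 0 -1;-0.088 0 0.028 0 -1;-0.083 0 0.04 0 -1;-0.076 0 0.052 0 -1;-0.067 0 0.063 0 -1;0 0 0 0 -1';python3 -m crank '-0.057 0 0.072 0 -1;-0.046 0 0.08 0 -1;-0.033 0 0.076 0 -1;0 0 0 0 -1;0 0 0 0 -1'
```

```text
time: 5.95
ee_pos: [0.5051, -0.3674, 0.1771]
eef_rot: [0.685, 0.728, -0.0, -0.0]
ft_force: [-3.9, -2.3, 0.5]
width: 0.0197
grip_force: 15.0
time: 6.45
ee_pos: [0.5067, -0.3923, 0.1338]
eef_rot: [0.685, 0.729, -0.001, -0.0]
ft_force: [-5.5, -2.9, 0.5]
width: 0.0193
grip_force: 15.0
```

```bash
python3 -m crank '0 0 0 0 0.3;0 0 0 0 0.3;0 0 0 0 0.3;0 0 0 0 0.3;0 0 0 0 0.3;0 0 -0.2 0 0.3;0 0 -0.2 0 0.3;0 0 -0.1 0 0.3;-0.24 -0.05 0 0 0;-0.24 -0.05 0 0 0'; python3 -m crank '-0.24 -0.05 0 0 0;0 0 0 0 0;0 0 0 0 0'
python3 - <<'E'
from h import *
c=snap("top","pics/t2.png");snap("side","pics/s2.png")
i=c["img"];b=cv2.resize(i[165:255,345:465],None,fx=6.5,fy=6.5,interpolation=3);cv2.imwrite("pics/t2c.png",b)
E
```

```text
time: 7.45
ee_pos: [0.4947, -0.4891, 0.2356]
eef_rot: [0.683, 0.73, 0.0, 0.002]
ft_force: [0.4, -1.7, 0.6]
width: 0.0479
grip_force: 0.0
time: 7.75
ee_pos: [0.486, -0.5384, 0.2326]
eef_rot: [0.685, 0.729, 0.0, -0.001]
ft_force: [0.3, 0.9, 0.0]
width: 0.044
grip_force: 0.0
```

View pics/t2c.png

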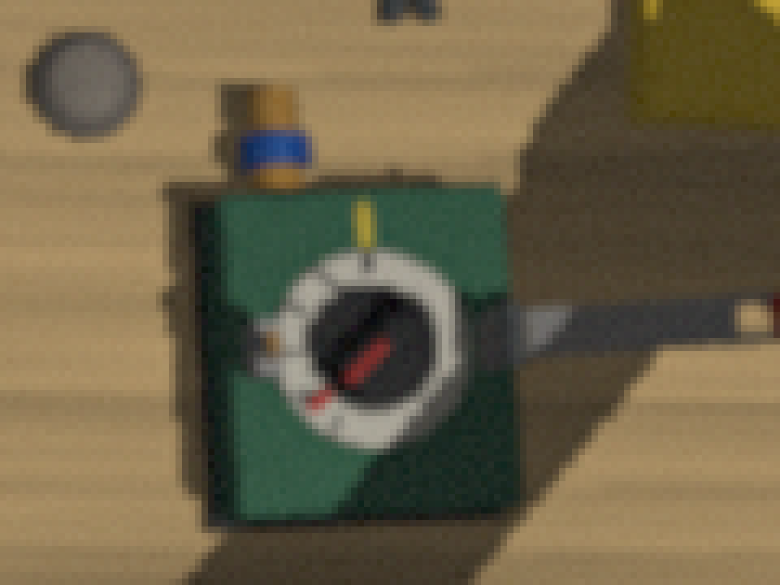

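The hasp is folded back to the right. The dial centre is at about (372,348), the pointer tip at (312,403) and the zero tick at (368,262). Computing the knob pose.

Run:
```python
from h import *
c=snap()
q=lambda a,z:w(c,crop([a],6.5,(345,165)),z)[0]
C=q((372,348.5),.07);S=q((374.5,348),.078);Z=q((368,262),.07);Y=q((365,225),.0685);P=q((312,403),.075);H=q((752,318),.14)
for n,v in dict(C=C,S=S,Z=Z,Y=Y,P=P,H=H).items(): print(n,v.round(4))
K=(C+S)/2
f=lambda a:np.arctan2(*(a-K)[[1,0]])
print("K",K.round(4),"zero",f(Z),f(Y),"ptr",f(P),"knob",f(P)-.064,np.linalg.norm((P-K)[:2]))
a=f(P)-np.pi/2
to([K[0],K[1],.22],(np.cos(a),np.sin(a)));print(np.cos(a),np.sin(a))
```

```text
C [ 0.4935 -0.2239  0.07  ]
S [ 0.4931 -0.2234  0.078 ]
Z [ 0.5306 -0.2223  0.07  ]
Y [ 0.5468 -0.2214  0.0685]
P [ 0.4695 -0.1973  0.075 ]
H [ 0.5027 -0.3647  0.14  ]
K [ 0.4933 -0.2237  0.074 ] zero 0.035932434020324006 0.042804960203101206 ptr 2.3067242159934866 knob 2.2427242159934866 0.035502386109319016
t 7.9 p [ 0.4877 -0.536   0.234 ] shift/.2 [1.556 0.13  0.07 ] yaw/90 -0.427 rows min 6.3 4.5 q7 0.72
0.7412082035630947 0.6712752036018982
```

```bash
python3 -m crank '0.222 0.018 0.01 0 -0.1;0.222 0.018 0.01 0 -0.1;0.222 0.018 0.01 0 -0.1;0.222 0.018 0.01 0 -0.1;0.222 0.018 0.01 0 -0.1;0.222 0.018 0.01 0 -0.1;0.222 0.018 0.01 0 -0.1;0 0 0 -0.09 -0.1;0 0 0 -0.09 -0.1;0 0 0 -0.09 -0.1'; python3 -m crank '0 0 0 -0.09 -0.1;0 0 0 -0.067 -0.1;0 0 0 0 -0.1;0 0 0 0 -0.1'
python3 - <<'E'
from h import *
to([.494,-.2237,.083],(.741,.671))
E
```

```text
time: 8.9
ee_pos: [0.4922, -0.224, 0.2202]
eef_rot: [0.512, 0.859, -0.0, 0.001]
ft_force: [0.1, 0.7, 0.5]
width: 0.0393
grip_force: 0.0
time: 9.3
ee_pos: [0.4921, -0.2249, 0.2199]
eef_rot: [0.407, 0.913, -0.0, 0.0]
ft_force: [1.3, -0.9, 0.3]
width: 0.0391
grip_force: 0.0
t 9.3 p [ 0.4921 -0.2249  0.2199] shift/.2 [-0.001  0.011  0.685] yaw/90 -0.002 rows min 2.7 0.0 q7 0.99
```

```bash
python3 -m crank '0 0.011 0.2 0 -0.1;0 0 0.2 0 -0.1;0 0 0.2 0 -0.1;0 0 0.08 0 -0.1;0 0 0 0 -1;0 0 0 0 -1;0 0 0 0 -1;0 0 0 0 -1;0 0 0 0 -1;0 0 0 0 -1' 20; python3 -m crank '0 0 0 0 -1;0 0 0 0 -1;0 0 0 0 -1'; python3 -c "
from h import *
to([.494,-.2237,.083],(.741,.671))"
```

```text
time: 10.3
ee_pos: [0.4962, -0.2233, 0.0851]
eef_rot: [0.406, 0.914, 0.001, 0.002]
ft_force: [6.5, 3.2, -2.0]
width: 0.0138
grip_force: 20.0
time: 10.6
ee_pos: [0.4962, -0.2233, 0.0851]
eef_rot: [0.406, 0.914, 0.001, 0.002]
ft_force: [7.3, 2.9, -1.6]
width: 0.0142
grip_force: 20.0
t 10.6 p [ 0.4962 -0.2233  0.0851] shift/.2 [ 0.006 -0.009  0.011] yaw/90 -0.001 rows min 0.1 0.0 q7 0.92
```

```bash
python3 -m crank '0 0.012 0 0 -1;0 0 0 0.09 -1;0 0 0 0.09 -1;0 0 0 0.09 -1;0 0 0 0.09 -1;0 0 0 0.09 -1;0 0 0 0.09 -1;0 0 0 0.09 -1;0 0 0 0.09 -1;0 0 0 0 -1'; python3 -c "
from h import *
to([.4955,-.223,.083],(-.055,.998))"
```

```text
time: 11.6
ee_pos: [0.496, -0.2232, 0.0851]
eef_rot: [0.834, 0.551, 0.0, 0.001]
ft_force: [-1.8, -0.8, 7.0]
width: 0.0142
grip_force: 20.0
t 11.6 p [ 0.496  -0.2232  0.0851] shift/.2 [ 0.    -0.003  0.01 ] yaw/90 0.709 rows min 0.0 7.4 q7 -0.17
```

```bash
python3 -m crank '0 0 0 0.09 -1;0 0 0 0.09 -1;0 0 0 0.09 -1;0 0 0 0.09 -1;0 0 0 0.09 -1;0 0 0 0.09 -1;0 0 0 0.09 -1;0 0 0 0.08 -1;0 0 0 0 -1;0 0 0 0 -1'; python3 -c "
from h import *
to([.4955,-.223,.083],(-.055,.998))"
```

```text
time: 12.6
ee_pos: [0.4958, -0.223, 0.0851]
eef_rot: [1.0, 0.029, 0.001, 0.001]
ft_force: [-2.6, -0.0, 7.3]
width: 0.0138
grip_force: 20.0
t 12.6 p [ 0.4958 -0.223   0.0851] shift/.2 [-0.002 -0.     0.01 ] yaw/90 0.002 rows min 0.0 0.0 q7 -1.24
```

```bash
python3 -m crank '0 0 0 0 -0.17;0 0 0 0 -0.17;0 0 0 0 -0.17;0 0 0 0 -0.17;0 0 -0.19 0 -0.17;0 0 -0.19 0 -0.17;0 0 -0.19 0 -0.17;0 0 -0.19 0 -0.17;0 -0.24 0 0 -0.17;0 -0.24 0 0 -0.17'; python3 -m crank '0 -0.24 0 0 0;0 -0.24 0 0 0;0 -0.24 0 0 0;0 -0.24 0 0 0;0 -0.24 0 0 0;0 0 0 -0.09 0;0 0 0 -0.09 0;0 0 0 -0.09 0;0 0 0 -0.09 0;0 0 0 -0.09 0'; python3 -m crank '0 0 0 -0.09 0.3;0 0 0 -0.09 0.3;0 0 0 -0.09 0.3;0 0 0 -0.09 0.3;0 0 0 -0.09 0.3;0 0 0 -0.09 0.3;0 0 0 -0.01 0.3;0 0 0 0 0.3;0 0 0 0 0.3';python3 - <<'E'
from h import *
to([.506,-.3923,.22],(.998,.06))
c=snap("top","pics/t3.png")
i=c["img"];b=cv2.resize(i[170:250,360:465],None,fx=7.5,fy=7.5,interpolation=3);cv2.imwrite("pics/t3c.png",b)
E
```

```text
time: 13.6
ee_pos: [0.4901, -0.1265, 0.2367]
eef_rot: [1.0, 0.028, 0.001, 0.0]
ft_force: [1.2, 1.8, -1.1]
width: 0.0365
grip_force: 0.0
time: 14.6
ee_pos: [0.4757, 0.1129, 0.2355]
eef_rot: [0.927, 0.376, -0.0, 0.0]
ft_force: [-0.1, 1.3, 0.8]
width: 0.0435
grip_force: 0.0
time: 15.5
ee_pos: [0.4757, 0.1128, 0.2355]
eef_rot: [0.687, 0.726, -0.0, 0.0]
ft_force: [-0.6, -1.1, 0.5]
width: 0.0567
grip_force: 0.0
t 15.5 p [0.4757 0.1128 0.2355] shift/.2 [-2.53   0.011  0.078] yaw/90 -0.003 rows min 10.1 0.0 q7 -0.3
```

View pics/t3c.png

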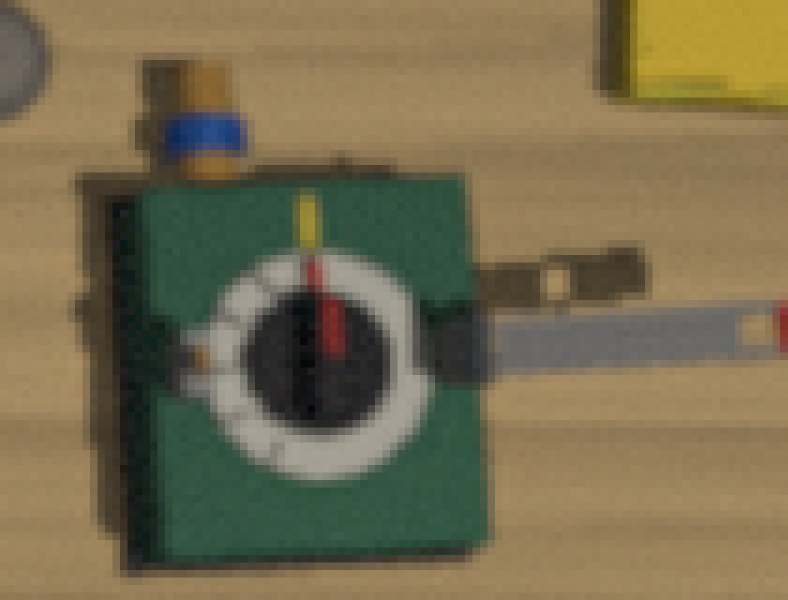

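Run:
```python
from h import *
c=snap()
q=lambda a,z:w(c,crop([a],7.5,(360,170)),z)[0]
A=lambda a,b:np.arctan2(*(b-a)[[1,0]])
a,b,d,e=[q(p,.068) for p in((143,190),(465,178),(490,543),(163,558))]
print("yaw edges",A(e,a),A(d,b),A(b,a)-np.pi/2,A(d,e)-np.pi/2)
K=q((320,364),.07);K2=q((317,361),.078)
print(K,K2)
for k in(K,K2):
  print("zero",A(k,q((309,220),.0685)),A(k,q((307,195),.0685)),"tip",[A(k,q((316,265),z)) for z in(.072,.078)])
s1=q((470,345),.115);s2=q((740,330),.14);print("strap",A(s2,s1)-np.pi/2)
to([.506,-.3923,.22],(.998,.06))
```

```text
yaw edges 0.055418288270404056 0.059090077280466044 0.05505576250444277 0.06237919385514168
[ 0.49378477 -0.22506489  0.07      ] [ 0.49420756 -0.2224495   0.078     ]
zero 0.06668573521812625 0.06803673367382565 tip [np.float64(0.04668401134885135), np.float64(0.07887021162279204)]
zero 0.018315690731121905 0.026914131760007984 tip [np.float64(-0.025007995643546478), np.float64(0.006338991964617528)]
strap 0.052601822199334514
t 15.6 p [0.4757 0.1129 0.2355] shift/.2 [-2.53   0.008  0.078] yaw/90 -0.002 rows min 10.1 0.0 q7 -0.3
```

```bash
python3 -m crank '-0.23 0 0 0 0.3;-0.23 0 0 0 0.3;-0.23 0 0 0 0.3;-0.23 0 0 0 0.3;-0.23 0 0 0 0.3;-0.23 0 0 0 0.3;-0.23 0 0 0 0.3;-0.23 0 0 0 0.3;-0.23 0 0 0 0.3;-0.23 0 0 0 0.3'; python3 -m crank '-0.23 0.008 0 0 0.3;0 0 0 0 0.3;0 0 0 0 0.3';python3 - <<'E'
from h import *
to([.506,-.3923,.134],(.998,.058))
E
```

```text
time: 16.6
ee_pos: [0.5026, -0.3483, 0.2356]
eef_rot: [0.687, 0.727, -0.0, 0.0]
ft_force: [1.7, -0.6, 0.1]
width: 0.0561
grip_force: 0.0
time: 16.9
ee_pos: [0.5067, -0.393, 0.2347]
eef_rot: [0.687, 0.727, 0.0, -0.001]
ft_force: [0.2, 0.7, -0.7]
width: 0.0565
grip_force: 0.0
t 16.9 p [ 0.5067 -0.393   0.2347] shift/.2 [ 0.003 -0.003  0.504] yaw/90 -0.001 rows min 2.0 0.0 q7 0.59
```

```bash
python3 -m crank '0 0 0.18 0 0.3;0 0 0.18 0 0.3;0 0 0.144 0 0.3;0 0 0 0 -1;0 0 0 0 -1;0 0 0 0 -1;0 0 0 0 -1;0 0 0 0 -1;0 0 0 0 -1;0 0 0 0 -1' 15; python3 -m crank '0 0 0 0 -1'; python3 -c "
from h import *
to([.4925,-.1515,.097],(.998,.058))"
```

```text
time: 17.9
ee_pos: [0.5066, -0.3927, 0.135]
eef_rot: [0.686, 0.727, -0.0, 0.0]
ft_force: [-3.0, -1.2, 0.6]
width: 0.0193
grip_force: 15.0
time: 18.0
ee_pos: [0.5066, -0.3928, 0.1349]
eef_rot: [0.686, 0.727, -0.0, 0.0]
ft_force: [-3.4, -2.7, 1.4]
width: 0.0198
grip_force: 15.0
t 18.0 p [ 0.5066 -0.3928  0.1349] shift/.2 [ 1.209 -0.     0.189] yaw/90 0.0 rows min 4.9 0.0 q7 0.58
```

```bash
python3 -m crank '0.033 0 -0.076 0 -1;0.046 0 -0.08 0 -1;0.057 0 -0.072 0 -1;0.067 0 -0.063 0 -1;0.076 0 -0.052 0 -1;0.083 0 -0.04 0 -1;0.088 0 -0.028 0 -1;0.091 0 -0.014 0 -1;0.092 0 0 0 -1;0.091 0 0.013 0 -1'; python3 -m crank '0.088 0 0.027 0 -1;0.083 0 0.04 0 -1;0.076 0 0.052 0 -1;0.068 0 0.063 0 -1;0.058 0 0.072 0 -1;0.046 0 0.08 0 -1;0.034 0 0.086 0 -1;0.021 0 0.09 0 -1;0.007 0 0.09 0 -1;0 0 0 0 -1'; python3 -c "
from h import *
to([.4925,-.1515,.097],(.998,.058))"
```

```text
time: 19.0
ee_pos: [0.4977, -0.2461, 0.2183]
eef_rot: [0.686, 0.728, -0.001, 0.0]
ft_force: [-4.8, -2.2, -0.6]
width: 0.0198
grip_force: 15.0
time: 20.0
ee_pos: [0.4917, -0.1489, 0.096]
eef_rot: [0.685, 0.728, -0.0, -0.002]
ft_force: [-5.7, 4.5, -0.9]
width: 0.0196
grip_force: 15.0
t 20.0 p [ 0.4917 -0.1489  0.096 ] shift/.2 [-0.013  0.003 -0.005] yaw/90 0.002 rows min 0.1 0.0 q7 0.19
```

```bash
python3 -m crank '0 0 0.015 0 -1;0 0 0.01 0 -1;0 0 0 0 -1;0 0 0 0 -1'; python3 -m crank '0 0 0 0 0;0 0 0 0 0;0 0 0 0 0;0 0 0 0 0;0 0 -0.2 0 0;0 0 -0.2 0 0;0 0 -0.2 0 0;0 0 0 0 1'
python3 - <<'E'
from h import *
to([.4361,-.0256,.2],(.998,.058))
E
```

```text
time: 20.4
ee_pos: [0.492, -0.1492, 0.0938]
eef_rot: [0.685, 0.728, -0.0, -0.001]
ft_force: [-11.9, 7.2, 11.8]
width: 0.0198
grip_force: 15.0
time: 21.2
ee_pos: [0.4957, -0.152, 0.2179]
eef_rot: [0.686, 0.728, 0.002, 0.004]
ft_force: [1.2, -1.0, -0.1]
width: 0.0466
grip_force: 0.0
t 21.2 p [ 0.4957 -0.152   0.2179] shift/.2 [ 0.649 -0.261  0.085] yaw/90 0.0 rows min 2.8 0.0 q7 0.23
```

```bash
python3 -m crank '0 0 0 -0.091 0.8;0 0 0 -0.091 0.8;0 0 0 -0.091 0.8;0 0 0 -0.091 0.8;0 0 0 -0.091 0.8;0 0 0 -0.091 0.8;0 0 0 -0.091 0.8;0 0 0 -0.091 0.8;0 0 0 -0.091 0.8;0 0 0 -0.091 0.8'; python3 -m crank '0 0 0 -0.09 0.8;0 0 0 0 0.8'
cat >> h.py <<'E'
PC=np.array([.5882,.1393]);PY=np.array([.0673,.9977])
def slot(ly): return PC+PY*ly
def pots(c=None):
    c=c or snap();im=c["img"];hsv=cv2.cvtColor(im,cv2.COLOR_BGR2HSV)
    m=cv2.inRange(hsv,(60,80,40),(100,255,160));m[:,360:]=0;m[:160]=0;m[300:]=0;m[:,:140]=0
    n,l,st,ce=cv2.connectedComponentsWithStats(m)
    for k in range(1,n):
        if st[k,4]>80:
            print("px",ce[k].round(1),st[k,2:].tolist(),"bench",w(c,[ce[k]],.036)[0][:2].round(4),end=" ")
            P=w(c,[ce[k]],.068)[0][:2]-PC;print("plank x,y",np.round([P@[PY[1],-PY[0]],P@PY],4))
E
python3 - <<'E'
from h import *
c=snap("top","pics/t4.png");pots(c);to([.4361,-.0256,.15],PY)
E
```

```text
time: 22.2
ee_pos: [0.4928, -0.1515, 0.2117]
eef_rot: [0.038, 0.999, 0.0, -0.0]
ft_force: [0.3, 0.0, 0.8]
width: 0.0784
grip_force: 0.0
time: 22.4
ee_pos: [0.4928, -0.1515, 0.2117]
eef_rot: [-0.031, 1.0, 0.0, -0.0]
ft_force: [0.2, 0.5, 0.3]
width: 0.0784
grip_force: 0.0
px [280.6 233.4] [18, 18, 254] bench [0.4474 0.1136] plank x,y [-0.1401 -0.0374]
px [331.7 239. ] [17, 17, 162] bench [ 0.4339 -0.0313] plank x,y [-0.1437 -0.1793]
px [201.7 244.8] [18, 18, 257] bench [0.4115 0.3344] plank x,y [-0.1895  0.1753]
px [235.8 248. ] [17, 17, 233] bench [0.4041 0.2385] plank x,y [-0.1905  0.0814]
t 22.45 p [ 0.4928 -0.1516  0.2118] shift/.2 [0.248 0.645 0.309] yaw/90 0.078 rows min 3.0 0.8 q7 1.79
```

View pics/t4.png

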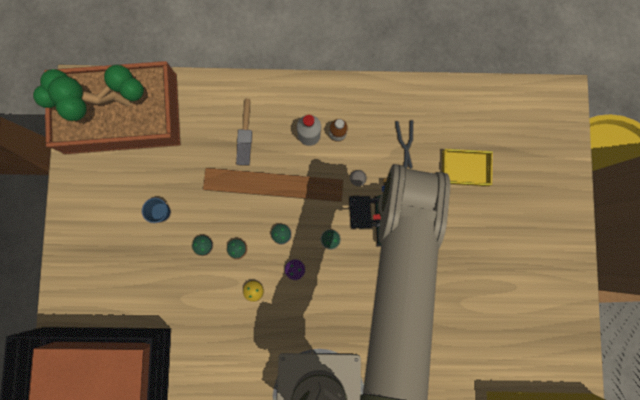

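The view shows all four pots where they were, at (202,245), (236,248), (281,233) and (331,239). Nothing has been disturbed. I'll pick the rightmost first.

```bash
python3 -m crank '0 0 0 0.078 0.85;0.085 0.21 0 0 0.85;0.085 0.21 0 0 0.85;0.085 0.21 0 0 0.85;0 0 0.2 0 0.85;0 0 0 0 0.85' 20; python3 -c "
from h import *
to([.4355,-.0265,.008],PY)"
```

```text
time: 23.05
ee_pos: [0.4475, -0.0219, 0.1689]
eef_rot: [0.033, 0.999, -0.0, -0.003]
ft_force: [-0.3, -1.3, -0.1]
width: 0.0806
grip_force: 0.0
t 23.05 p [ 0.4475 -0.0219  0.1689] shift/.2 [ 0.054 -0.027  0.805] yaw/90 0.001 rows min 3.2 0.0 q7 1.45
```

```bash
python3 -m crank '0.054 -0.027 0 0 0.85;0 0 0.2 0 0.85;0 0 0.2 0 0.85;0 0 0.2 0 0.85;0 0 0.2 0 0.85;0 0 0 0 -1;0 0 0 0 -1;0 0 0 0 -1;0 0 0 0 -1' 20;python3 -c "
from h import *
to([*slot(-.165),.12],PY)"
```

```text
time: 23.95
ee_pos: [0.4407, -0.0278, 0.0144]
eef_rot: [0.032, 0.999, -0.0, 0.002]
ft_force: [-0.6, -0.8, 7.2]
width: 0.0581
grip_force: 20.3
t 23.95 p [ 0.4407 -0.0278  0.0144] shift/.2 [-0.682  0.056 -0.525] yaw/90 0.002 rows min 3.4 0.0 q7 1.34
```

```bash
python3 -m crank '0 0 0 0 0.85;0 0 0 0 0.85;0 0 0 0 0.85;0 0 0 0 0.85'; python3 -c "
from h import *
to([.4355,-.0265,.009],PY)"
```

```text
time: 24.35
ee_pos: [0.4389, -0.0274, 0.0123]
eef_rot: [0.032, 0.999, -0.0, 0.0]
ft_force: [1.3, 0.1, -0.5]
width: 0.0779
grip_force: 0.0
t 24.35 p [ 0.4389 -0.0274  0.0123] shift/.2 [0.017 0.003 0.016] yaw/90 0.002 rows min 0.1 0.0 q7 1.34
```

```bash
python3 -m crank '0.017 0.003 0.016 0 0.85;0 0 0 0 0.85;0 0 0 0 -1;0 0 0 0 -1;0 0 0 0 -1;0 0 0 0 -1;0 0 0 0 -1' 20;python3 -m crank '0 0 -0.15 0 -1;0 0 -0.2 0 -1;0 0 -0.15 0 -1;0 0 0 0 -1';python3 -c "
from h import *
to([*slot(-.165),.11],PY)"
```

```text
time: 25.05
ee_pos: [0.4357, -0.0266, 0.009]
eef_rot: [0.032, 0.999, -0.0, 0.0]
ft_force: [0.4, 0.1, -0.0]
width: 0.0582
grip_force: 20.0
time: 25.45
ee_pos: [0.4379, -0.0266, 0.1125]
eef_rot: [0.032, 0.999, -0.001, 0.003]
ft_force: [-0.2, 0.5, -2.5]
width: 0.0582
grip_force: 20.0
t 25.45 p [ 0.4379 -0.0266  0.1125] shift/.2 [-0.694  0.051  0.017] yaw/90 0.002 rows min 2.8 0.0 q7 1.44
```

```bash
python3 -m crank '-0.173 0.013 0 0 -1;-0.173 0.013 0 0 -1;-0.173 0.013 0 0 -1;-0.173 0.013 0 0 -1;0 0 0 0 -1;0 0 0 0 -1;0 0 0 0 -1';python3 -c "
from h import *
to([*slot(-.165),.0415],PY);snap('side','pics/s5.png')
i=cv2.imread('pics/s5.png');cv2.imwrite('pics/s5c.png',cv2.resize(i[140:300,240:400],None,fx=3.7,fy=3.7,interpolation=3))"
```

```text
time: 26.15
ee_pos: [0.5731, -0.0248, 0.108]
eef_rot: [0.032, 0.999, -0.0, -0.001]
ft_force: [-0.0, -0.6, -2.5]
width: 0.0581
grip_force: 20.0
t 26.15 p [ 0.5731 -0.0248  0.108 ] shift/.2 [-0.021 -0.001  0.332] yaw/90 0.002 rows min 1.3 0.0 q7 1.31
```

View pics/s5c.png

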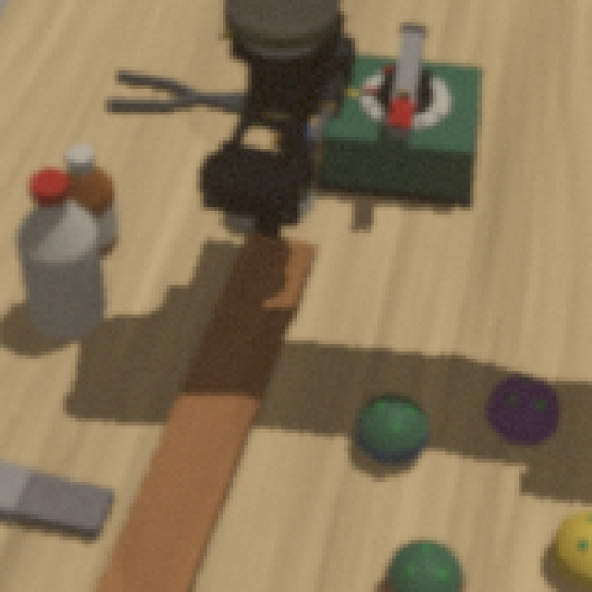

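The hasp is closed at (402,110), and the pointer is toward the yellow stripe at (352,92). The pot is above the plank's end, so I'll lower it.

```bash
python3 -m crank '-0.021 0 0 0 -1;0 0 0.13 0 -1;0 0 0.13 0 -1;0 0 0.06 0 -1;0 0 0 0 -1;0 0 0 0 -1';python3 -c "
from h import *
to([*slot(-.165),.0415],PY)"
```

```text
time: 26.8
ee_pos: [0.579, -0.0252, 0.0459]
eef_rot: [0.032, 0.999, -0.0, 0.0]
ft_force: [-0.4, 0.8, -1.7]
width: 0.0582
grip_force: 20.0
t 26.8 p [ 0.579  -0.0252  0.0459] shift/.2 [ 0.01  -0.001  0.022] yaw/90 0.002 rows min 0.1 0.0 q7 1.28
```

```bash
python3 -m crank '0.01 0 0.02 0 -1;0 0 0 0 -1;0 0 0 0 -1;0 0 0 0 0.55;0 0 0 0 0.55;0 0 0 0 0.55;0 0 0 0 0.55;0 0 -0.2 0 0.55;0 0 -0.2 0 0.55;0.05 0 -0.1 0 0.8';python3 -m crank '0.19 0.13 0 0 0.8;0.19 0.13 0 0 0.8;0.19 0.13 0 0 0.8;0 0 0 0 0.8;0 0 0 0 0.8';python3 -c "
from h import *
pots();to([.4474,.1136,.009],PY)"
```

```text
time: 27.8
ee_pos: [0.5684, -0.0242, 0.1444]
eef_rot: [0.032, 0.999, 0.0, 0.002]
ft_force: [0.9, 0.4, 0.6]
width: 0.0706
grip_force: 0.0
time: 28.3
ee_pos: [0.4576, 0.061, 0.1414]
eef_rot: [0.031, 1.0, -0.001, 0.001]
ft_force: [0.6, -0.4, 0.4]
width: 0.0785
grip_force: 0.0
px [330.8 188. ] [18, 17, 235] bench [ 0.5797 -0.027 ] plank x,y [-0.002  -0.1656]
px [201.6 244.8] [18, 18, 257] bench [0.4116 0.3346] plank x,y [-0.1895  0.1755]
px [235.8 248. ] [17, 17, 234] bench [0.4041 0.2383] plank x,y [-0.1904  0.0812]
t 28.35 p [0.4582 0.0603 0.1413] shift/.2 [0.072 0.263 0.661] yaw/90 0.002 rows min 2.9 0.0 q7 1.24
```

```bash
python3 -m crank '0.036 0.132 0 0 0.8;0.036 0.132 0 0 0.8;0 0 0.1 0 0.8;0 0 0 0 0.8;0 0 0 0 0.8';python3 -c "
from h import *
to([.4474,.1136,.009],PY)"
```

```text
time: 28.85
ee_pos: [0.4471, 0.1135, 0.1209]
eef_rot: [0.033, 0.999, 0.0, -0.001]
ft_force: [0.1, 0.6, -0.2]
width: 0.0783
grip_force: 0.0
t 28.85 p [0.4471 0.1135 0.1209] shift/.2 [-0.002  0.001  0.559] yaw/90 0.001 rows min 2.2 0.0 q7 1.09
```

```bash
python3 -m crank '0 0 0.16 0 0.8;0 0 0.16 0 0.8;0 0 0.16 0 0.8;0 0 0.08 0 0.8;0 0 0 0 0.8;0 0 0 0 0.8';python3 -c "
from h import *
to([.4474,.1136,.009],PY)"; python3 -m crank '0 0 0 0 -1;0 0 0 0 -1;0 0 0 0 -1;0 0 0 0 -1;0 0 -0.15 0 -1;0 0 -0.2 0 -1;0 0 -0.15 0 -1;0 0 0 0 -1;0 0 0 0 -1' 25;python3 -c "
from h import *
to([*slot(-.055),.11],PY)"
```

```text
time: 29.45
ee_pos: [0.4477, 0.1139, 0.0098]
eef_rot: [0.032, 0.999, 0.0, 0.0]
ft_force: [0.3, 0.5, 0.2]
width: 0.0782
grip_force: 0.0
t 29.45 p [0.4477 0.1139 0.0098] shift/.2 [ 0.001 -0.002  0.004] yaw/90 0.002 rows min 0.0 0.0 q7 0.96
time: 30.35
ee_pos: [0.4467, 0.1139, 0.1088]
eef_rot: [0.032, 0.999, -0.0, 0.0]
ft_force: [-1.2, 0.2, -3.4]
width: 0.0579
grip_force: 25.0
t 30.35 p [0.4467 0.1139 0.1088] shift/.2 [-0.697 -0.103 -0.005] yaw/90 0.002 rows min 2.8 0.0 q7 1.08
```

```bash
python3 -m crank '-0.174 -0.026 0 0 -1;-0.174 -0.026 0 0 -1;-0.174 -0.026 0 0 -1;-0.175 -0.026 0 0 -1;0 0 0 0 -1;0 0 0.1 0 -1;0 0 0.1 0 -1;0 0 0.1 0 -1;0 0 0 0 -1;0 0 0 0 -1';python3 -c "
from h import *
to([*slot(-.055),.0425],PY)"
```

```text
time: 31.35
ee_pos: [0.5835, 0.0848, 0.048]
eef_rot: [0.032, 0.999, -0.0, -0.001]
ft_force: [0.3, 0.1, -2.0]
width: 0.058
grip_force: 25.0
t 31.35 p [0.5835 0.0848 0.048 ] shift/.2 [-0.005 -0.001  0.028] yaw/90 0.003 rows min 0.1 0.0 q7 1.06
```

```bash
python3 -m crank '-0.005 0 0.028 0 -1;0 0 0 0 -1;0 0 0 0 -1;0 0 0 0 0.5;0 0 0 0 0.5;0 0 0 0 0.5;0 0 0 0 0.5;0 0 -0.2 0 0.5;0 0 -0.2 0 0.5;0.05 0 0 0 0.7';python3 -m crank '0.2 0.12 0 0 0.7;0.2 0.12 0 0 0.7;0.2 0.12 0 0 0.7;0.2 0.12 0 0 0.7;0 0 0 0 0.7;0 0 0 0 0.7';python3 -c "
from h import *
pots();to([.4041,.2383,.009],PY)"
```

```text
time: 32.35
ee_pos: [0.579, 0.0861, 0.1289]
eef_rot: [0.032, 0.999, 0.001, 0.004]
ft_force: [-0.2, 1.3, -0.4]
width: 0.0684
grip_force: 0.0
time: 32.95
ee_pos: [0.4216, 0.1915, 0.1235]
eef_rot: [0.031, 1.0, -0.0, 0.001]
ft_force: [0.5, 0.1, -0.5]
width: 0.074
grip_force: 0.0
px [292.  184.4] [19, 18, 271] bench [0.588  0.0845] plank x,y [-0.0012 -0.0565]
px [330.9 188. ] [18, 17, 236] bench [ 0.5796 -0.0271] plank x,y [-0.0021 -0.1657]
t 33.0 p [0.4224 0.1909 0.1234] shift/.2 [0.107 0.231 0.572] yaw/90 0.002 rows min 2.5 0.0 q7 0.91
```

```bash
cat >> h.py <<'E'
def side(exp):
    c=snap("side");hsv=cv2.cvtColor(c["img"],cv2.COLOR_BGR2HSV)
    m=cv2.inRange(hsv,(60,60,40),(100,255,170));m[:200]=0;m[:,:330]=0;m[:,380:]=0;m[345:]=0
    n,l,st,ce=cv2.connectedComponentsWithStats(m)
    print("side",[(ce[k].round(1).tolist(),int(st[k,4])) for k in range(1,n) if st[k,4]>60],"exp",proj(c,exp).round(1).tolist())
E
python3 -m crank '0.053 0.115 0 0 0.7;0.053 0.115 0 0 0.7;0 0 0 0 0.7;0 0 0 0 0.7';python3 -c "
from h import *
to([.4041,.2383,.009],PY);side([[.4041,.2383,.036],[.4116,.3346,.036]])"
```

```text
time: 33.4
ee_pos: [0.4045, 0.238, 0.1231]
eef_rot: [0.032, 0.999, 0.0, -0.0]
ft_force: [1.0, -0.1, 0.1]
width: 0.0739
grip_force: 0.0
t 33.4 p [0.4045 0.238  0.1231] shift/.2 [0.002 0.001 0.571] yaw/90 0.002 rows min 2.3 0.0 q7 0.78
side [([351.4, 329.8], 79)] exp [[356.0, 293.0], [347.5, 326.1]]
```

```bash
python3 -c "
from h import *
i=snap('side')['img'];cv2.imwrite('pics/s6.png',cv2.resize(i[230:370,290:430],None,fx=4,fy=4,interpolation=3))"
```

```text
(no output)
```

View pics/s6.png

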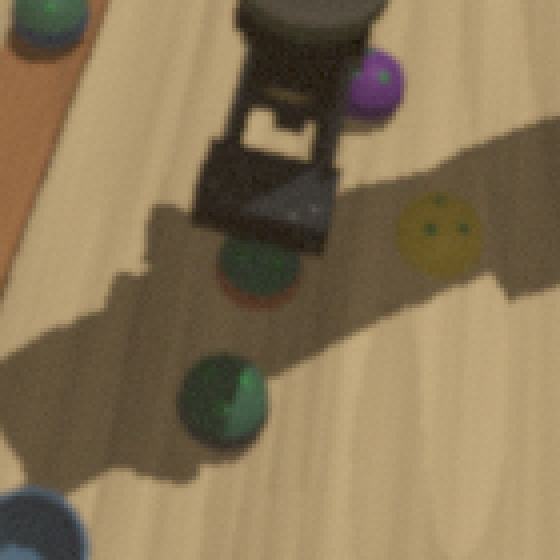

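The terracotta pot is at crop (260,258), full image (355,294), which matches the expected spot. Grasping it now.

```bash
python3 -m crank '0.002 0 0.16 0 0.7;0 0 0.16 0 0.7;0 0 0.16 0 0.7;0 0 0.09 0 0.7;0 0 0 0 0.7;0 0 0 0 0.7'; python3 -m crank '0 0 0 0 -1;0 0 0 0 -1;0 0 0 0 -1;0 0 0 0 -1;0 0 -0.15 0 -1;0 0 -0.2 0 -1;0 0 -0.15 0 -1;0 0 0 0 -1;0 0 0 0 -1' 25;python3 -c "
from h import *
to([*slot(.055),.11],PY)"
```

```text
time: 34.1
ee_pos: [0.4038, 0.2381, 0.0097]
eef_rot: [0.032, 0.999, -0.0, -0.0]
ft_force: [-0.1, 0.9, 0.1]
width: 0.0739
grip_force: 0.0
time: 35.0
ee_pos: [0.4035, 0.2381, 0.1093]
eef_rot: [0.032, 0.999, -0.0, 0.001]
ft_force: [-0.9, -0.3, -2.6]
width: 0.058
grip_force: 25.0
t 35.0 p [0.4035 0.2381 0.1093] shift/.2 [-0.954 -0.159 -0.002] yaw/90 0.002 rows min 3.9 0.0 q7 0.76
```

```bash
python3 -m crank '-0.191 -0.032 0 0 -1;-0.191 -0.032 0 0 -1;-0.191 -0.032 0 0 -1;-0.191 -0.032 0 0 -1;-0.191 -0.032 0 0 -1;0 0 0.1 0 -1;0 0 0.1 0 -1;0 0 0.1 0 -1;0 0 0 0 -1;0 0 0 0 -1';python3 -c "
from h import *
to([*slot(.055),.0425],PY)"
```

```text
time: 36.0
ee_pos: [0.5911, 0.1943, 0.0482]
eef_rot: [0.032, 0.999, -0.0, -0.001]
ft_force: [-0.0, 0.0, -1.8]
width: 0.0579
grip_force: 25.0
t 36.0 p [0.5911 0.1943 0.0482] shift/.2 [-0.004 -0.     0.029] yaw/90 0.003 rows min 0.1 0.0 q7 0.85
```

```bash
python3 -m crank '-0.004 0 0.028 0 -1;0 0 0 0 -1;0 0 0 0 -1;0 0 0 0 0.5;0 0 0 0 0.5;0 0 0 0 0.5;0 0 0 0 0.5;0 0 -0.2 0 0.5;0 0 -0.2 0 0.5;0.05 0 0 0 0.7';python3 -m crank '0.2 0.1 0 0 0.8;0.2 0.1 0 0 0.8;0.2 0.1 0 0 0.8;0 0 0 0 0.8;0 0 0 0 0.8;0 0 0 0 0.8';python3 -c "
from h import *
pots();to([.4116,.3346,.009],PY);i=snap('side')['img'];cv2.imwrite('pics/s7.png',cv2.resize(i[230:370,290:430],None,fx=4,fy=4,interpolation=3))"
```

```text
time: 37.0
ee_pos: [0.586, 0.1963, 0.1294]
eef_rot: [0.032, 0.999, 0.002, 0.004]
ft_force: [0.1, 0.2, 0.3]
width: 0.0685
grip_force: 0.0
time: 37.6
ee_pos: [0.4678, 0.2617, 0.1237]
eef_rot: [0.033, 0.999, -0.0, 0.0]
ft_force: [0.3, -0.2, 0.6]
width: 0.0781
grip_force: 0.0
px [253.  180.9] [17, 17, 238] bench [0.5961 0.1961] plank x,y [-0.0007  0.0528]
px [292.  184.3] [19, 18, 266] bench [0.5882 0.0843] plank x,y [-0.001  -0.0567]
px [330.9 187.9] [18, 17, 236] bench [ 0.5797 -0.0271] plank x,y [-0.002  -0.1657]
t 37.65 p [0.4679 0.2616 0.1236] shift/.2 [0.305 0.346 0.573] yaw/90 0.001 rows min 2.9 0.0 q7 0.72
```

View pics/s7.png

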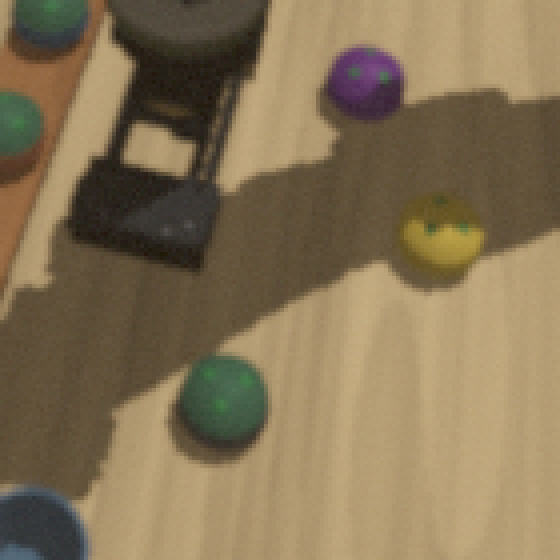

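The last pot is unmoved at crop (225,397). Fetching it.

```bash
python3 -m crank '0.102 0.115 0 0 0.8;0.102 0.115 0 0 0.8;0.102 0.115 0 0 0.8;0 0 0 0 0.8;0 0 0 0 0.8;0 0 0 0 0.8';python3 -c "
from h import *
to([.4116,.3346,.009],PY)"
```

```text
time: 38.3
ee_pos: [0.4113, 0.3341, 0.1235]
eef_rot: [0.033, 0.999, -0.0, -0.0]
ft_force: [0.2, -0.2, -0.1]
width: 0.0783
grip_force: 0.0
t 38.3 p [0.4113 0.3341 0.1235] shift/.2 [-0.001  0.003  0.572] yaw/90 0.001 rows min 2.3 0.0 q7 0.54
```

```bash
python3 -m crank '0 0.003 0.16 0 0.8;0 0 0.16 0 0.8;0 0 0.16 0 0.8;0 0 0.09 0 0.8;0 0 0 0 0.8;0 0 0 0 0.8'; python3 -m crank '0 0 0 0 -1;0 0 0 0 -1;0 0 0 0 -1;0 0 0 0 -1;0 0 -0.15 0 -1;0 0 -0.2 0 -1;0 0 -0.15 0 -1;0 0 0 0 -1;0 0 0 0 -1' 25;python3 -c "
from h import *
to([*slot(.155),.11],PY)"
```

```text
time: 38.9
ee_pos: [0.411, 0.3354, 0.0101]
eef_rot: [0.033, 0.999, -0.0, -0.0]
ft_force: [0.2, 0.8, 0.7]
width: 0.0784
grip_force: 0.0
time: 39.8
ee_pos: [0.4104, 0.3356, 0.1098]
eef_rot: [0.032, 0.999, -0.0, 0.0]
ft_force: [0.2, -0.4, -2.1]
width: 0.0581
grip_force: 25.0
t 39.8 p [0.4104 0.3356 0.1098] shift/.2 [-0.953 -0.147 -0.   ] yaw/90 0.002 rows min 3.9 0.0 q7 0.53
```

```bash
python3 -m crank '-0.191 -0.029 0 0 -1;-0.191 -0.029 0 0 -1;-0.191 -0.029 0 0 -1;-0.191 -0.029 0 0 -1;-0.191 -0.029 0 0 -1;0 0 0.1 0 -1;0 0 0.1 0 -1;0 0 0.1 0 -1;0 0 0 0 -1;0 0 0 0 -1';python3 -c "
from h import *
to([*slot(.155),.0425],PY)"
```

```text
time: 40.8
ee_pos: [0.5982, 0.2945, 0.0487]
eef_rot: [0.032, 0.999, -0.001, -0.001]
ft_force: [0.5, -0.8, -0.5]
width: 0.0577
grip_force: 25.0
t 40.8 p [0.5982 0.2945 0.0487] shift/.2 [-0.002 -0.003  0.031] yaw/90 0.003 rows min 0.1 0.0 q7 0.7
```

```bash
python3 -m crank '-0.002 -0.003 0.015 0 -1;0 0 0 0 -1;0 0 0 0 -1';python3 -m crank '0 0 0.013 0 -1;0 0 0 0 -1;0 0 0 0 -1'
```

```text
time: 41.1
ee_pos: [0.5997, 0.2942, 0.0474]
eef_rot: [0.032, 0.999, 0.0, 0.0]
ft_force: [0.0, 0.3, -2.2]
width: 0.0573
grip_force: 25.0
time: 41.4
ee_pos: [0.5993, 0.2941, 0.0441]
eef_rot: [0.032, 0.999, -0.0, -0.0]
ft_force: [-0.3, 0.2, -0.8]
width: 0.0579
grip_force: 25.0
```

```bash
python3 -m crank '0 0 0.008 0 -1;0 0 0 0 -1;0 0 0 0 0.5;0 0 0 0 0.5;0 0 0 0 0.5;0 0 0 0 0.5;0 0 -0.2 0 0.5;0 0 -0.2 0 0.5;0.1 0.1 -0.1 0 0.5;0.2 0.1 0 0 0.5';python3 -m crank '0.2 0.1 0 0 0.5;0.2 0.1 0 0 0.5;0.2 0.1 0 0 0.5;0.2 0.1 0 0 0.5;0 0 0 0 0.5;0 0 0 0 0.5;0 0 0 0 0.5';python3 -c "
from h import *
c=snap('top');pots(c);i=c['img'];cv2.imwrite('pics/f1.png',cv2.resize(i[150:260,190:440],None,fx=3.2,fy=3.2,interpolation=3))
i=snap('side')['img'];cv2.imwrite('pics/f2.png',cv2.resize(i[130:330,250:400],None,fx=3,fy=3,interpolation=3));j=cv2.resize(i[140:210,310:390],None,fx=8,fy=8,interpolation=3);cv2.imwrite('pics/f3.png',j)"
```

```text
time: 42.4
ee_pos: [0.5451, 0.3381, 0.146]
eef_rot: [0.034, 0.999, 0.002, 0.003]
ft_force: [-1.4, 0.0, -0.6]
width: 0.0653
grip_force: 0.0
time: 43.1
ee_pos: [0.3885, 0.4272, 0.1425]
eef_rot: [0.033, 0.999, -0.0, 0.0]
ft_force: [0.1, 0.3, -0.4]
width: 0.0656
grip_force: 0.0
px [218.1 177.8] [18, 18, 255] bench [0.6034 0.2959] plank x,y [-0.0002  0.1504]
px [252.9 180.9] [17, 17, 238] bench [0.596  0.1963] plank x,y [-0.0008  0.0529]
px [292.  184.3] [19, 19, 269] bench [0.5884 0.0844] plank x,y [-0.0008 -0.0566]
px [349.3 208.7] [15, 16, 188] bench [ 0.5209 -0.0804] plank x,y [-0.0558 -0.2215]
```

View pics/f1.png

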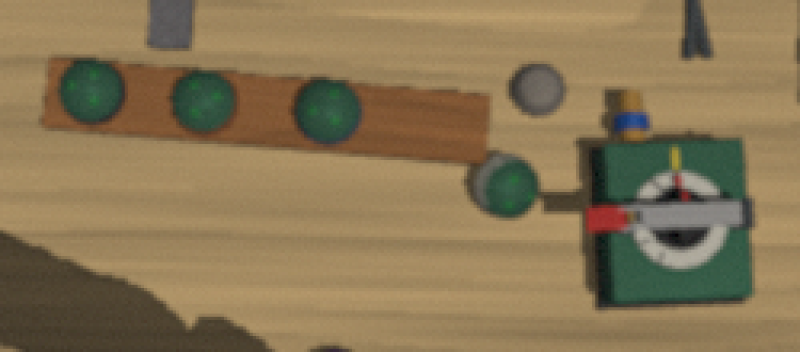

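View pics/f3.png

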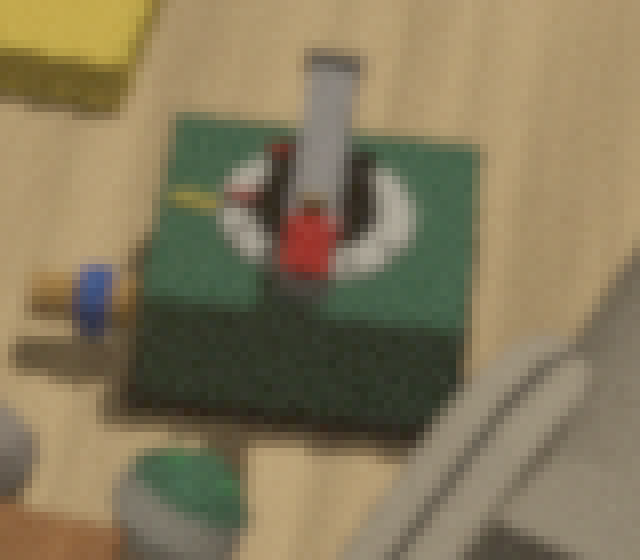

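The blue and terracotta pots and the fourth one are good. The first (white) pot has been knocked off: it leans against the plank's near corner at about px (347,208). The timer is closed with its pointer at zero. I'll check whether the pot is still settling.

```bash
python3 -m crank '0 0 -0.1 0 0.6;0 0 0 0 0.6;0 0 0 0 0.6;0 0 0 0 0.6'
python3 - <<'E'
from h import *
c=snap();pots(c)
im=c["img"].astype(int);b=im[190:226,330:368]
# non-wood: saturation-low glaze (white/grey) or green
hsv=cv2.cvtColor(c["img"],cv2.COLOR_BGR2HSV)[190:226,330:364]
m=((hsv[...,1]<70)|((hsv[...,0]>55)&(hsv[...,0]<110))).astype(np.uint8)
n,l,st,ce=cv2.connectedComponentsWithStats(m)
for k in range(1,n):
    if st[k,4]>40: print(st[k],ce[k]+[330,190],w(c,[ce[k]+[330,190]],.025)[0])
for r in m: print(''.join('.#'[v] for v in r))
print("corner",proj(c,[[.543,-.058,.032],[.607,-.062,.032]]).round(1).tolist())
d=np.array([.6,-.8]);to([.523,-.073,.2],d)
E
```

```text
time: 43.6
ee_pos: [0.3877, 0.4273, 0.1618]
eef_rot: [0.032, 0.999, -0.0, -0.0]
ft_force: [-0.4, 0.4, -0.5]
width: 0.0695
grip_force: 0.0
px [218.1 177.8] [19, 18, 258] bench [0.6034 0.296 ] plank x,y [-0.0002  0.1505]
px [253.  180.8] [17, 17, 235] bench [0.5963 0.1961] plank x,y [-0.0005  0.0528]
px [292.  184.3] [19, 18, 267] bench [0.5882 0.0844] plank x,y [-0.001  -0.0565]
px [349.4 208.7] [15, 16, 187] bench [ 0.5208 -0.0806] plank x,y [-0.0559 -0.2217]
[  8   8  21  20 313] [347.50798722 207.57188498] [ 0.52518033 -0.07611857  0.025     ]
..................................
..................................
..................................
..................................
..................................
..................................
..................................
..................................
..............######..............
.............##########...........
............############..........
...........##############.........
..........################........
.........##################.......
.........##################.......
........###############
[... 156 characters left out ...]
....#####################.....
........###################.......
.........#################........
.........##################.......
..........################........
............#############.........
.............###########..........
................#.##.#............
..................................
..................................
..................................
..................................
..................................
..................................
..................................
..................................
corner [[341.4, 201.0], [343.0, 179.0]]
t 43.65 p [0.3875 0.4274 0.1618] shift/.2 [-0.837 -2.453 -0.19 ] yaw/90 -0.451 rows min 10.4 4.7 q7 0.37
```

```bash
python3 -m crank '-0.077 -0.224 -0.02 0 0.6;-0.077 -0.224 -0.02 0 0.6;-0.077 -0.224 -0.02 0 0.6;-0.077 -0.224 -0.02 0 0.6;-0.077 -0.224 -0.02 0 0.6;-0.077 -0.224 -0.02 0 0.6;-0.077 -0.224 -0.02 0 0.6;-0.077 -0.224 -0.02 0 0.6;-0.077 -0.224 -0.02 0 0.6;-0.077 -0.224 -0.02 0 0.6' 20; python3 -m crank '-0.077 -0.224 0 0 0.7;0 0 0 -0.09 0.7;0 0 0 -0.09 0.7;0 0 0 -0.09 0.7;0 0 0 -0.09 0.7;0 0 0 -0.09 0.7;0 0 0 -0.04 0.7;0 0 0 0 0.7;0 0 0 0 0.7'
python3 - <<'E'
from h import *
to([.524,-.076,.014],(.71,-.70))
E
```

```text
time: 44.65
ee_pos: [0.5125, -0.0311, 0.2024]
eef_rot: [0.032, 0.999, -0.0, -0.0]
ft_force: [0.8, 0.2, -0.7]
width: 0.0696
grip_force: 0.0
time: 45.55
ee_pos: [0.5249, -0.0748, 0.2022]
eef_rot: [-0.345, 0.939, 0.0, -0.0]
ft_force: [0.6, -0.6, 0.2]
width: 0.0739
grip_force: 0.0
t 45.55 p [ 0.5249 -0.0748  0.2022] shift/.2 [ 0.007 -0.002  0.941] yaw/90 -0.057 rows min 3.8 0.6 q7 2.24
```

```bash
python3 -m crank '0.007 0 0.2 -0.03 0.8;0 0 0.2 0 0.8;0 0 0.2 0 0.8;0 0 0.1 0 0.8;0 0 0 0 0.8;0 0 0 0 0.8'; python3 -m crank '0 0 0.08 0 0.8;0 0 0.08 0 0.8;0 0 0.06 0 0.8;0 0 0 0 0.8;0 0 0 0 0.8'
python3 - <<'E'
from h import *
to([.524,-.076,.014],(.71,-.70))
E
```

```text
time: 46.15
ee_pos: [0.5243, -0.0754, 0.0631]
eef_rot: [-0.367, 0.93, 0.0, 0.0]
ft_force: [0.0, -0.5, 0.3]
width: 0.0785
grip_force: 0.0
time: 46.65
ee_pos: [0.5239, -0.0755, 0.0184]
eef_rot: [-0.368, 0.93, 0.0, -0.0]
ft_force: [1.0, -0.3, 0.6]
width: 0.0785
grip_force: 0.0
t 46.65 p [ 0.5239 -0.0755  0.0184] shift/.2 [ 0.001 -0.002  0.022] yaw/90 -0.025 rows min 0.1 0.3 q7 2.17
```

```bash
python3 -m crank '0 0 0 0 -1;0 0 0 0 -1;0 0 0 0 -1;0 0 0 0 -1;0 0 -0.1 0 -1;0 0 -0.15 0 -1;0 0 -0.15 0 -1;0 0 0 0 -1;0 0 0 0 -1' 20
python3 - <<'E'
from h import *
to([.436,-.027,.022],PY)
E
```

```text
time: 47.55
ee_pos: [0.524, -0.0758, 0.0985]
eef_rot: [-0.368, 0.93, -0.0, 0.0]
ft_force: [-0.8, 0.4, -2.8]
width: 0.0578
grip_force: 20.0
t 47.55 p [ 0.524  -0.0758  0.0985] shift/.2 [0.154 0.479 0.382] yaw/90 0.522 rows min 2.5 5.5 q7 2.23
```

```bash
python3 -m crank '0.051 0.16 0 0 -1;0.051 0.16 0 0 -1;0.051 0.16 0 0 -1;0 0 0 0.087 -1;0 0 0 0.087 -1;0 0 0 0.087 -1;0 0 0 0.087 -1;0 0 0 0.087 -1;0 0 0 0.087 -1;0 0 0 0 -1'; python3 -m crank '0 0 0.13 0 -1;0 0 0.13 0 -1;0 0 0.08 0 -1;0 0 0 0 -1;0 0 0 0 -1;0 0 0.02 0 -1;0 0 0 0 -1;0 0 0 0 -1'
python3 - <<'E'
from h import *
to([.436,-.027,.009],PY)
E
```

```text
time: 48.55
ee_pos: [0.435, -0.0265, 0.0972]
eef_rot: [0.035, 0.999, 0.0, -0.001]
ft_force: [-0.6, 0.3, -2.0]
width: 0.0581
grip_force: 20.0
time: 49.35
ee_pos: [0.4363, -0.0266, 0.027]
eef_rot: [0.033, 0.999, -0.0, 0.0]
ft_force: [0.8, -0.1, -2.4]
width: 0.058
grip_force: 20.0
t 49.35 p [ 0.4363 -0.0266  0.027 ] shift/.2 [ 0.002 -0.002  0.09 ] yaw/90 0.0 rows min 0.4 0.0 q7 1.33
```

Still in the air; lowering until contact.

```bash
for k in 1; do python3 -m crank '0 0 0.03 0 -1;0 0 0 0 -1;0 0 0 0 -1'; python3 -m crank '0 0 0.025 0 -1;0 0 0 0 -1;0 0 0 0 -1'; done
```

```text
time: 49.65
ee_pos: [0.4359, -0.0264, 0.0204]
eef_rot: [0.033, 0.999, 0.0, -0.0]
ft_force: [-0.3, 0.6, -1.7]
width: 0.0585
grip_force: 20.0
time: 49.95
ee_pos: [0.4388, -0.0266, 0.0169]
eef_rot: [0.033, 0.999, -0.0, 0.003]
ft_force: [3.0, -1.8, 6.1]
width: 0.0576
grip_force: 20.0
```

```bash
python3 -m crank '0 0 0 0 0.8;0 0 0 0 0.8;0 0 0 0 0.8;0 0 0 0 0.8;0 0 0 0 0.8;0 0 -0.2 0 0.8;0 0 -0.2 0 0.8;0 0 -0.2 0 0.8;0 -0.2 0 0 0.8;0 -0.2 0 0 0.8'; python3 -m crank '0 -0.2 0 0 0.8;0 0 0 0 0.8;0 0 0 0 0.8;0 0 0 0 0.8'
python3 - <<'E'
from h import *
c=snap();pots(c);to([.436,-.027,.02],PY)
i=c["img"];cv2.imwrite("pics/g.png",cv2.resize(i[160:290,190:360],None,fx=4.5,fy=4.5,interpolation=3))
E
```

```text
time: 50.95
ee_pos: [0.4315, -0.107, 0.1371]
eef_rot: [0.032, 0.999, -0.001, 0.002]
ft_force: [0.6, -0.0, -0.3]
width: 0.0783
grip_force: 0.0
time: 51.35
ee_pos: [0.4281, -0.1451, 0.1355]
eef_rot: [0.033, 0.999, 0.0, -0.0]
ft_force: [-0.6, 0.7, -0.0]
width: 0.0784
grip_force: 0.0
px [218.2 177.8] [18, 19, 258] bench [0.6033 0.2958] plank x,y [-0.0002  0.1503]
px [253.  180.8] [17, 17, 235] bench [0.5963 0.1963] plank x,y [-0.0005  0.0529]
px [292.  184.3] [19, 19, 269] bench [0.5883 0.0843] plank x,y [-0.001  -0.0566]
px [330.5 236.6] [13, 17, 98] bench [ 0.4407 -0.0278] plank x,y [-0.1373 -0.1756]
t 51.4 p [ 0.4282 -0.1449  0.1355] shift/.2 [-0.001  0.591  0.578] yaw/90 0.002 rows min 3.3 0.0 q7 1.71
```

Run:
```python
from h import *
c=snap();h=cv2.cvtColor(c["img"],cv2.COLOR_BGR2HSV)[222:254,314:348]
m=((h[...,0]>50)&(h[...,0]<115)&(h[...,1]>60)).astype(np.uint8)
g=(h[...,1]<75).astype(np.uint8)
for a,b in zip(m,g): print(''.join('#' if x else '.o'[y] for x,y in zip(a,b)))
n,l,st,ce=cv2.connectedComponentsWithStats(m);k=1+st[1:,4].argmax();p=ce[k]+[314,222];print(p,st[k],w(c,[p],.036)[0])
```

```text
.................................o
...............................ooo
...............................ooo
...............................oo#
................o.o............ooo
.............oooooooo..........oo.
..........ooooo#####ooo........ooo
.........ooo##########oo.......ooo
........ooo####o######oo.......ooo
.......ooo##############o.....oo#o
........o##o#############o.....ooo
.......oo###o############oo....ooo
......oo###o#############oo.....oo
......oo#################oo...oooo
......oo#############o###oo...oooo
......oo#############o###o.....o#o
......ooo################o.....ooo
.......oo################o.....o##
.......oo###############o......ooo
........oo##############o......ooo
........oo#############oo......#o#
........oooo##########oo.......ooo
.........ooooo######ooo........ooo
...........ooooo#oooo.........o#o#
............ooooooo...........oo#o
................oo.............ooo
..............................oooo
..............................o.#o
..............................oooo
..............................oooo
.................................o
..................................
[330.30666667 236.16444444] [  8   6  17  18 225] [ 0.44182781 -0.02731718  0.036     ]
```

The white pot is upright again: moss and glaze are concentric at px (330.3,236.2), which puts it at (0.442,-0.027). Picking it up.

```bash
python3 -m crank '-0.02 0.197 0 0 0.8;-0.02 0.197 0 0 0.8;-0.02 0.197 0 0 0.8;0 0 0 0 0.8;0 0 0 0 0.8'
python3 - <<'E'
from h import *
to([.4415,-.0273,.009],PY)
E
```

```text
time: 51.95
ee_pos: [0.4479, -0.0279, 0.1356]
eef_rot: [0.032, 0.999, -0.0, 0.0]
ft_force: [-0.9, -0.7, 0.2]
width: 0.0785
grip_force: 0.0
t 51.95 p [ 0.4479 -0.0279  0.1356] shift/.2 [0.032 0.001 0.633] yaw/90 0.002 rows min 2.5 0.0 q7 1.44
```

```bash
python3 -m crank '0.034 0 0.16 0 0.8;0 0 0.16 0 0.8;0 0 0.16 0 0.8;0 0 0.15 0 0.8;0 0 0 0 0.8;0 0 0 0 0.8'; python3 -m crank '0 0 0 0 -1;0 0 0 0 -1;0 0 0 0 -1;0 0 0 0 -1;0 0 -0.15 0 -1;0 0 -0.2 0 -1;0 0 -0.15 0 -1;0 0 0 0 -1;0 0 0 0 -1' 25;python3 -c "
from h import *
to([*slot(-.16),.11],PY)"
```

```text
time: 52.55
ee_pos: [0.441, -0.0291, 0.0099]
eef_rot: [0.034, 0.999, 0.0, -0.0]
ft_force: [0.2, 1.0, 0.2]
width: 0.0784
grip_force: 0.0
time: 53.45
ee_pos: [0.4411, -0.029, 0.1096]
eef_rot: [0.034, 0.999, -0.0, 0.0]
ft_force: [-0.3, 0.4, -2.8]
width: 0.058
grip_force: 25.0
t 53.45 p [ 0.4411 -0.029   0.1096] shift/.2 [-0.677  0.089 -0.002] yaw/90 0.0 rows min 2.7 0.0 q7 1.43
```

```bash
python3 -m crank '-0.169 0.022 0 0 -1;-0.169 0.022 0 0 -1;-0.169 0.022 0 0 -1;-0.17 0.022 0 0 -1;0 0 0 0 -1;0 0 0.1 0 -1;0 0 0.1 0 -1;0 0 0.1 0 -1;0 0 0 0 -1;0 0 0 0 -1';python3 -c "
from h import *
to([*slot(-.16),.0425],PY)"
```

```text
time: 54.45
ee_pos: [0.5764, -0.02, 0.0488]
eef_rot: [0.033, 0.999, 0.0, -0.001]
ft_force: [0.5, -0.3, -2.1]
width: 0.0576
grip_force: 25.0
t 54.45 p [ 0.5764 -0.02    0.0488] shift/.2 [-0.005 -0.002  0.031] yaw/90 0.001 rows min 0.1 0.0 q7 1.24
```

```bash
python3 -m crank '-0.005 0 0.03 0 -1;0 0 0 0 -1;0 0 0 0 -1;0 0 0 0 0.5;0 0 0 0 0.5;0 0 0 0 0.5;0 0 0 0 0.5;0 0 -0.2 0 0.5;0 0 -0.2 0 0.5;0 0 -0.2 0 0.5';python3 -m crank '0 0 -0.1 0 0.5;0.1 0.22 0 0 0.5;0.1 0.22 0 0 0.5;0.1 0.22 0 0 0.5;0.1 0.22 0 0 0.5;0.1 0.22 0 0 0.5;0.1 0.22 0 0 0.5;0.1 0.22 0 0 0.5;0.1 0.22 0 0 0.5;0 0 0 0 0.5';python3 -m crank '0 0 0 0 0.5;0 0 0 0 0.5;0 0 0 0 0.5';python3 -c "
from h import *
c=snap('top');pots(c);i=c['img'];a=cv2.resize(i[110:260,190:450],None,fx=3,fy=3,interpolation=3)
j=cv2.resize(snap('side')['img'][150:200,310:390],(320,150));a=np.vstack([a,np.zeros((150,780,3),np.uint8)]);a[450:,:320]=j
cv2.imwrite('pics/h.png',a)"
```

```text
time: 55.45
ee_pos: [0.5781, -0.02, 0.165]
eef_rot: [0.033, 0.999, 0.0, -0.0]
ft_force: [2.4, 0.2, 0.9]
width: 0.0649
grip_force: 0.0
time: 56.45
ee_pos: [0.4375, 0.3488, 0.1842]
eef_rot: [0.028, 1.0, 0.002, -0.001]
ft_force: [-0.5, 0.2, 0.0]
width: 0.0654
grip_force: 0.0
time: 56.75
ee_pos: [0.4432, 0.3404, 0.1835]
eef_rot: [0.035, 0.999, -0.0, 0.0]
ft_force: [0.6, 0.6, 0.3]
width: 0.0651
grip_force: 0.0
px [218.1 177.8] [19, 18, 258] bench [0.6032 0.2961] plank x,y [-0.0004  0.1506]
px [253.  180.9] [17, 17, 238] bench [0.5961 0.1961] plank x,y [-0.0007  0.0527]
px [292.  184.4] [19, 18, 269] bench [0.5881 0.0843] plank x,y [-0.0011 -0.0567]
px [329.2 187.1] [18, 17, 237] bench [ 0.5822 -0.0224] plank x,y [ 0.0002 -0.161 ]
```

View pics/h.png

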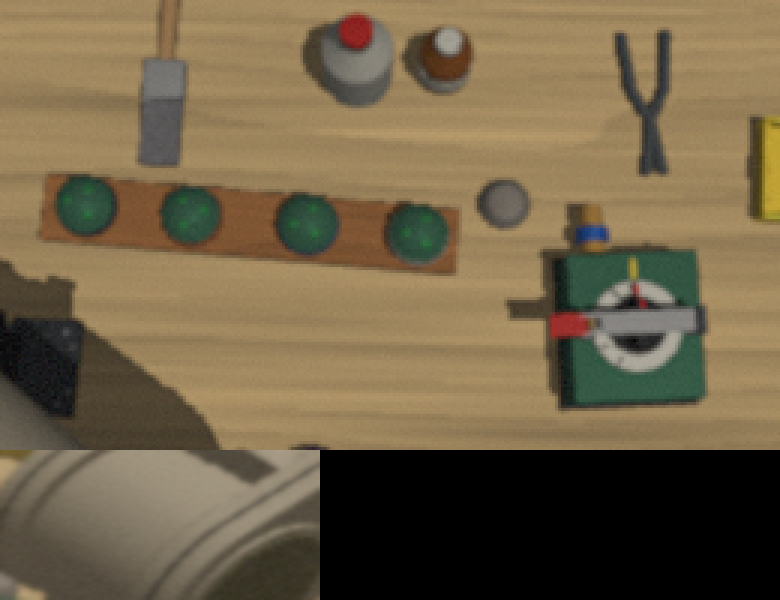

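All four pots stand centred on the plank, at (86,206), (191,215), (307,224) and (417,233). The hasp is closed and the pointer is at the yellow stripe. Handing in.

```bash
python3 -c "
from bench import workorder
print(workorder.close_job())"
```

```text
the job is handed in; nothing more can be done
None
```

The job is handed in with no verdict shown yet: the knob reads zero, the hasp is closed over its catch, and all four pots stand on the plank within about 1 mm of its centre line by camera, after the white pot got knocked off mid-run and was put back.

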